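# Present the offering tray to the yellow elephant

### The arm

A 6-joint arm with a two-finger parallel gripper is mounted at the origin on the work surface. World frame = base frame: x ahead of the robot, y to its left, z up, the work surface at z = 0. Lengths are in mm, angles in rad, forces in N, time in s.
With the tool pointing down it reaches from about 350 to 775 mm from the base axis. Payload 7.3 kg.
Tool frame: the origin (TCP) lies at the very end of the fingers, on their centre line; the grasp point (between the pads) lies bot.grip_point_offset behind it (bot.grip_point_offset is the distance from the TCP to the grasp point, in mm); z points along the fingers, y is the line along which they close (so a half turn about z gives the same grasp; the last joint's range is limited). The gripper opens to 92 mm and grips with 3 to 60 N. Pads are 19 mm wide; open, the fingers measure 130 mm over their backs; the gripper's body (75 mm by 190 mm) begins 47 mm behind the grasp point.
Start: joints at [0.984, 0.342, 1.524, -0, 1.275, -0.146], TCP at [223.987, 474.842, 226.741] pointing down, gripper open.
Joint ranges: [-2.53, 2.53], [-0.77, 2.02], [0.04, 2.7], [-1, 4.14], [0.28, 2.66], [-3.11, 3.11]. Speed limits (rad/s): [2.57, 2.57, 3.14, 3.14, 3.14, 3.14].

### API

Orientations are given as [roll, pitch, yaw] about the fixed x, y, z axes, in that order (R = Rz(yaw) Ry(pitch) Rx(roll)).
In Python, from plant import bot gives the robot as it stands. The module is installed in compiled form; this text tells all that it offers.
- The arm moves only by the tool carry_out, never from a script. Its argument "plan" is a list of rows, each an object of numbers: "tx", "ty", "tz": the shift along the world's x, y, z in mm; "rx", "ry", "rz": the turn, a rotation vector about the world's x, y, z in rad. A call has 1 to 12 rows; each row shifts and turns the commanded pose from where the row before left it; what a row does not reach is not made up. A row lasts 1/10 s, in which the tool goes at most 50 mm and 8.59 degrees, less where a joint would pass 70% of its speed; a pose out of reach is approached as far as the arm can. A call with a gripper value outside its range is refused whole. "gripper" is the closure, from 0 (fully open) to 1 (shut), set as the call begins (left out, the last holds). The fingers move at their own pace and stop on an object; the grip force is fixed at half the most. Time passes only in rows, so rows that do not move let the fingers close. It gives the time, the measured TCP pose, the force, the opening and the grip force at its end, in the units of the state.
- bot.get_obs(): the state, without advancing time (a new reading comes with each control period).
- bot.capture(name): name is "scene" or "top" or "wrist"; returns the picture (420x560x3 uint8, red, green, blue); there is no depth.
- bot.camera_model(name): a dict with "camera_matrix" (3x3 intrinsics, pixels), "dist" ([k1, k2, p1, p2, k3] as OpenCV has them; the pictures are not rectified), "R" (3x3) and "t" (3): a world point X has camera coordinates R X + t. Camera axes: x right, y down, z forward; pixel columns grow to the right and rows downward; lengths in mm; the calibration is good to about 2 mm. A picture is of the moment at which its call begins: read the wrist's pose just before it. camera_model takes no time and is no camera call; for the wrist camera it gives the pose at the moment of the call.
- bot.close_job(): hands the job in; it is judged then, once.
The state is a dict: "time": time; "joint_positions": joint angles; "dq": joint speeds; "tau": joint torques, N m; "tool_pos": TCP position; "tcp_rot": TCP orientation; "contact_force": force on the tool from outside, world axes, zero at the start; "moment": the same for the moment, N m; "grip_width": finger opening in mm; "finger_force": force on a finger pad.
Only numpy, scipy, OpenCV 4.12 (cv2) and the standard library are available. Lean on these libraries where they do the work, as an engineer would, in place of code of your own. Each camera call takes 0.05 s, during which the arm holds its last target. There are 200 camera calls.

### The job

The small teak offering tray on the altar shelf turns on a brass pin at one end. Swing it round the pin until its free end, the one with the glass cup, points straight at the yellow ceramic elephant. Leave both elephants and the bell standing where they are.

Things in the scene. Friction and masses are not known exactly. Their poses are not given: they have to be found in the camera images.
- tray: Flat teak tray, 210 x 80 mm, upright rim 22 mm high, 0.35-0.7 kg, loose on a fixed brass pin in a hole near one end (cap 24 mm wide, top at 38 mm). Turns at a few N, stays where left. Origin: hole centre, shelf height; x along its centre line to the free end at 180 mm (other end at -30), long sides at y = -40 and +40 mm, z up. Glass cup (48 mm wide, top at 39 mm) fixed to it at x = 140 mm.
- yellow_elephant: Yellow ceramic elephant on four legs, red saddle, 104 mm long, 56 wide, 74 high, loose, 0.35 kg. Origin: under its middle, shelf height; head towards its -x. It stands 255 to 305 mm from the pin, 25 to 110 degrees to either side of the tray's starting heading. The tray can swing past all the figures without touching them.
- blue_elephant: The same elephant in dark blue: a bystander, also 255 to 305 mm from the pin. Same size, origin and axes.
- bell: Aluminium hand bell standing on its mouth, 68 mm across, 78 mm high, loose, 0.3 kg: a bystander, also 255 to 305 mm from the pin. Origin: centre of its underside.
Mind the look-alikes: they are no part of the job. Leave any blue or pink look-alike of the tray alone. There is more than one size of the yellow_elephant; the one meant has the size given above.

How it is judged:
By the outcome, as a careful person would: the job done as asked, in the order asked, and still so for the second after the job is handed in, with the robot touching nothing.
It also fails if it takes over 32 s, if anything falls off the work surface, if the arm or the gripper's body presses on something with over 40 N, if the wrist force passes 120 N, or if a joint passes its speed limit or range.

## Working session

There is one attempt and no reset: what is moved stays moved. The work goes in short steps, Python scripts to look and compute and a tool call to move; the robot and the scene stay as the last step left them, time stands still between calls to the robot, and variables do not carry over. Pictures are saved under pics/ and viewed, at most 10 in all, crops included, and the job is handed in when it is done.

Besides the shell and the picture viewer there is one more tool, called in YAML: its name, and indented under it one key for each argument. carry_out: Moves the arm, as the interface text tells. Its arguments: {"type":"object","properties":{"plan":{"type":"array"},"gripper":{"type":"number"}},"required":["plan"]}

```bash
mkdir -p pics
cat > h.py <<'E'
import numpy as np,cv2
from plant import bot
def snap(n,f):
    im=bot.capture(n); cv2.imwrite('pics/'+f,im[:,:,::-1]); return im
def px2w(n,uv,z,m=None):
    m=m or bot.camera_model(n)
    K=np.array(m['camera_matrix']);R=np.array(m['R']);t=np.array(m['t']).ravel()
    p=cv2.undistortPoints(np.array(uv,float).reshape(-1,1,2),K,np.array(m['dist'],float)).reshape(-1,2)
    d=np.c_[p,np.ones(len(p))]@R; c=-R.T@t
    return c+d*((np.broadcast_to(z,len(p))-c[2])/d[:,2])[:,None]
def w2px(n,X):
    m=bot.camera_model(n)
    return cv2.projectPoints(np.array(X,float).reshape(-1,1,3),cv2.Rodrigues(np.array(m['R']))[0],np.array(m['t'],float),np.array(m['camera_matrix']),np.array(m['dist'],float))[0].reshape(-1,2)
E
python3 - <<'E'
from h import *
a=snap('top','top0.png');b=snap('scene','scene0.png')
for n in('top','scene'):
    m=bot.camera_model(n);R=np.array(m['R']);print(n,(-R.T@np.array(m['t']).ravel()).round(),R[2].round(2))
o=bot.get_obs();print(o['time'],o['tool_pos'],o['tcp_rot'],bot.grip_point_offset)
cv2.imwrite('pics/both0.png',cv2.resize(a[:,:,::-1],(784,588),interpolation=cv2.INTER_CUBIC))
E
```

```text
top [ 387.  110. 1197.] [ 0.13 -0.   -0.99]
scene [875. 602. 658.] [-0.4  -0.57 -0.72]
0.1 [223.76353367 474.51746544 226.1319265 ] [-3.14023950e+00 -1.79843323e-04  2.70081575e+00] 18.8
```

View pics/both0.png

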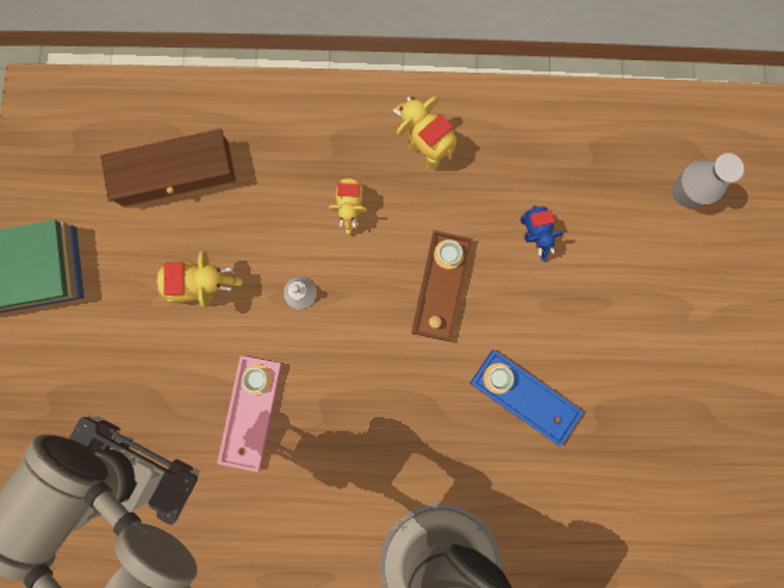

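View pics/scene0.png

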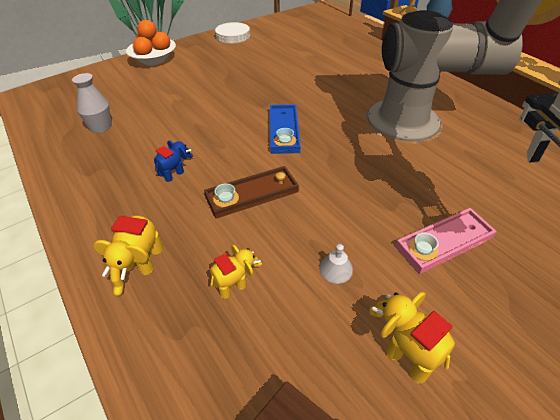

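Candidates, in enlarged top-picture pixels:
- **Tray:** teak (442,287), pink (250,412) and blue (527,397). I choose the teak one.
- **Yellow elephants:** (435,130) large, (348,203) small and (200,282) large. The small one matches the blue elephant's size.

I'll check sizes and distances in a close crop.

Run:
```python
from h import *
a=cv2.imread('pics/top0.png')
cv2.imwrite('pics/crop1.png',cv2.resize(a[110:250,200:350],(750,700)[0:2] if 0 else (640,597),interpolation=cv2.INTER_CUBIC))
P=lambda u,v,z:px2w('top',[[u/1.4,v/1.4]],z)[0]
pin=P(435,322,38);cup=P(449,253,39)
print(pin,cup,np.linalg.norm(cup-pin))
for n,u,v in(('A',435,130),('B',348,190),('C',175,280),('blue',541,218)):
    e=P(u,v,70);d=e-pin;print(n,e,np.hypot(*d[:2]),np.degrees(np.arctan2(d[1],d[0])))
```

```text
[464.83469218  20.38607391  38.        ] [600.99496957  -4.93037513  39.        ] 138.49745026564202
A [840.36347094  28.54114691  70.        ] 375.6173170830319 1.244053347810808
B [714.11947625 195.32607555  70.        ] 304.54376982686654 35.059936872445554
C [529.84900525 518.81773365  70.        ] 502.6539369556504 82.56842385438773
blue [ 668.65243706 -179.04992465   70.        ] 285.1602894001209 -44.37744981919269
```

View pics/crop1.png

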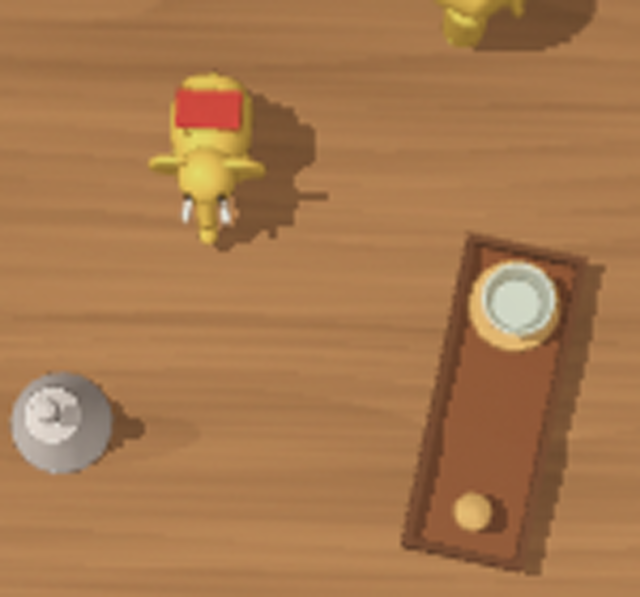

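The crop shows the pin cap at (473,511), the cup at about (516,305), the bell's base at about (62,423) and the small elephant from (212,73) to (208,243). At about 100 mm long, it is the right one.

Run:
```python
from h import *
C=lambda u,v,z:px2w('top',[[200+(u+.5)*150/640-.5,110+(v+.5)*140/597-.5]],z)[0].round(1)
pin=C(473,511,38);print('pin',pin)
# tray rim-top corners z=22
for p in((472,235),(588,260),(523,572),(403,546)):print('corner',C(*p,22))
print('cup rim',C(519,299,39))
for z1,z2 in((35,15),(42,25),(48,35)):
    r,t=C(212,73,z1),C(208,243,z2);m=(r+t)/2;d=m-pin
    print(r,t,np.linalg.norm((r-t)[:2]),m,np.hypot(*d[:2]),np.degrees(np.arctan2(d[1],d[0])))
print('saddle',C(209,110,70)); print('bell',C(62,423,0))
s=px2w('scene',[[225,265]],70);print('saddle scene',s)
```

```text
pin [466.3  21.1  38. ]
corner [648.9  23.3  22. ]
corner [634.2 -53.1  22. ]
corner [429.  -12.9  22. ]
corner [443.8  64.5  22. ]
cup rim [603.8  -6.4  39. ]
[750.3 196.8  35. ] [640.5 197.   15. ] 109.80018214921135 [695.4 196.9  25. ] 288.77750951208094 37.5008479636801
[748.1 196.3  42. ] [638.4 196.2  25. ] 109.700045578842 [693.25 196.25  33.5 ] 286.6772139532544 37.65937612448252
[746.2 195.9  48. ] [636.2 195.5  35. ] 110.00072727032308 [691.2 195.7  41.5] 284.71945841477014 37.823799929203
saddle [715.  195.3  70. ]
bell [520.2 290.3   0. ]
saddle scene [[715.42139626 200.43334268  70.        ]]
```

The tray must swing about +48.9°, from −11.2° to +37.6°. I'll straddle it with the open fingers at x ≈ 130 mm on the tray and carry it round the arc. The hover point is (594,−4), with the yaw turned by +14.1° (0.246 rad).

carry_out:
  plan:
    - {"tx": 25, "ty": -32, "rz": 0.0205}
    - {"tx": 25, "ty": -32, "rz": 0.0205}
    - {"tx": 25, "ty": -32, "rz": 0.0205}
    - {"tx": 25, "ty": -32, "rz": 0.0205}
    - {"tx": 25, "ty": -32, "rz": 0.0205}
    - {"tx": 25, "ty": -32, "rz": 0.0205}
    - {"tx": 25, "ty": -32, "rz": 0.0205}
    - {"tx": 25, "ty": -32, "rz": 0.0205}
    - {"tx": 25, "ty": -32, "rz": 0.0205}
    - {"tx": 25, "ty": -32, "rz": 0.0205}
    - {"tx": 25, "ty": -32, "rz": 0.0205}
    - {"tx": 25, "ty": -32, "rz": 0.0205}
  gripper: 0

```text
invalid input at $.plan[0]: expected keys tx, ty, tz, rx, ry, rz
```

carry_out:
  plan:
    - {"tx": 23, "ty": -31, "tz": -30}
    - {"tx": 23, "ty": -31, "tz": -30}
    - {"tx": 24, "ty": -32, "tz": -30}
    - {"tz": -30}
    - {"tz": -30}
    - {}
    - {}

```text
invalid input at $.plan[0]: expected keys tx, ty, tz, rx, ry, rz
```

Run:
```python
from h import *
o=bot.get_obs();print(o['tool_pos'],o['tcp_rot'],o['contact_force'],o['grip_width'],o['joint_positions'])
a=bot.capture('wrist')
p=np.array(o['tool_pos'])
h=np.radians(-11.2);pin=np.array([466.3,21.1,0]);ex=np.array([np.cos(h),np.sin(h),0]);ey=np.array([-ex[1],ex[0],0])
# overlay predicted rim corners + pin
pts=[pin+ex*x+ey*y+[0,0,22] for x,y in((180,40),(180,-40),(-30,-40),(-30,40))]+[pin+[0,0,38],pin+ex*140+[0,0,39]]
for q in w2px('wrist',pts):
    print(q.round())
    cv2.circle(a,tuple(int(v) for v in q),3,(0,255,0),1)
cv2.imwrite('pics/w1.png',a[:,:,::-1])
```

```text
[223.76353367 474.51746544 226.1319265 ] [-3.14023950e+00 -1.79843323e-04  2.70081575e+00] [-0.88023053 -0.54478834 -0.02722334] 91.77401434641823 [ 9.84023871e-01  3.42619354e-01  1.52492158e+00 -1.97794529e-05
  1.27541664e+00 -1.45989902e-01]
[142. 543.]
[ 95. 552.]
[ 38. 455.]
[ 90. 444.]
[ 65. 477.]
[103. 544.]
```

View pics/w1.png

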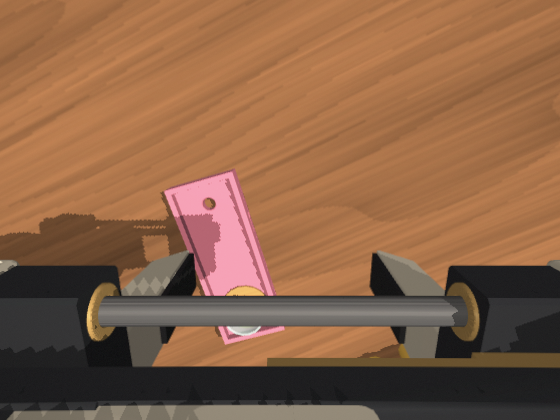

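The moves were refused because every row needs all six keys. The arm hasn't moved, and the wrist picture shows only the pink look-alike, at (225,255). I'll send the move again in full.

carry_out:
  plan:
    - {"tx": 25, "ty": -32, "tz": 0, "rx": 0, "ry": 0, "rz": 0.0205}
    - {"tx": 25, "ty": -32, "tz": 0, "rx": 0, "ry": 0, "rz": 0.0205}
    - {"tx": 25, "ty": -32, "tz": 0, "rx": 0, "ry": 0, "rz": 0.0205}
    - {"tx": 25, "ty": -32, "tz": 0, "rx": 0, "ry": 0, "rz": 0.0205}
    - {"tx": 25, "ty": -32, "tz": 0, "rx": 0, "ry": 0, "rz": 0.0205}
    - {"tx": 25, "ty": -32, "tz": 0, "rx": 0, "ry": 0, "rz": 0.0205}
    - {"tx": 25, "ty": -32, "tz": 0, "rx": 0, "ry": 0, "rz": 0.0205}
    - {"tx": 25, "ty": -32, "tz": 0, "rx": 0, "ry": 0, "rz": 0.0205}
    - {"tx": 25, "ty": -32, "tz": 0, "rx": 0, "ry": 0, "rz": 0.0205}
    - {"tx": 25, "ty": -32, "tz": 0, "rx": 0, "ry": 0, "rz": 0.0205}
    - {"tx": 25, "ty": -32, "tz": 0, "rx": 0, "ry": 0, "rz": 0.0205}
    - {"tx": 25, "ty": -32, "tz": 0, "rx": 0, "ry": 0, "rz": 0.0205}
  gripper: 0

```text
time: 1.35
tool_pos: [524.7, 89.3, 226.6]
tcp_rot: [3.141, -0.0, 2.947]
contact_force: [0.8, 0.5, -1.0]
grip_width: 92.1
finger_force: 0.0
```

carry_out:
  plan:
    - {"tx": 23, "ty": -31, "tz": -30, "rx": 0, "ry": 0, "rz": 0}
    - {"tx": 23, "ty": -31, "tz": -30, "rx": 0, "ry": 0, "rz": 0}
    - {"tx": 23, "ty": -31, "tz": -30, "rx": 0, "ry": 0, "rz": 0}
    - {"tx": 0, "ty": 0, "tz": -30, "rx": 0, "ry": 0, "rz": 0}
    - {"tx": 0, "ty": 0, "tz": -30, "rx": 0, "ry": 0, "rz": 0}
    - {"tx": 0, "ty": 0, "tz": 0, "rx": 0, "ry": 0, "rz": 0}
    - {"tx": 0, "ty": 0, "tz": 0, "rx": 0, "ry": 0, "rz": 0}

```text
time: 2.05
tool_pos: [592.9, -2.1, 76.9]
tcp_rot: [3.142, -0.001, 2.947]
contact_force: [0.6, 0.9, 0.9]
grip_width: 91.3
finger_force: 0.0
```

```bash
cat > ov.py <<'E'
from h import *
import sys
def ov(f,deg):
    o=bot.get_obs();print(o['time'],o['tool_pos'],o['tcp_rot'],o['contact_force'],o['joint_positions'])
    a=bot.capture('wrist')
    h=np.radians(deg);pin=np.array([466.3,21.1,0]);ex=np.array([np.cos(h),np.sin(h),0]);ey=np.array([-ex[1],ex[0],0])
    pts=[pin+ex*x+ey*y+[0,0,22] for x,y in((180,40),(180,-40),(-30,-40),(-30,40))]+[pin+[0,0,38],pin+ex*140+[0,0,39]]
    for q in w2px('wrist',pts):
        print(q.round())
        if abs(q).max()<2000: cv2.circle(a,tuple(int(v) for v in q),3,(0,255,0),1)
    cv2.imwrite('pics/'+f,a[:,:,::-1])
E
python3 -c "from ov import *;ov('w2.png',-11.2)"
```

```text
2.05 [592.92698991  -2.05053465  76.89804692] [ 3.14153671e+00 -8.87211877e-04  2.94695431e+00] [0.59863285 0.86160806 0.86270616] [-1.32728971e-01  6.14328521e-01  1.51826143e+00  1.30769399e-04
  1.00988476e+00 -1.50895654e+00]
[335. 297.]
[225. 297.]
[207. -42.]
[353. -42.]
[279.  12.]
[280. 257.]
```

View pics/w2.png

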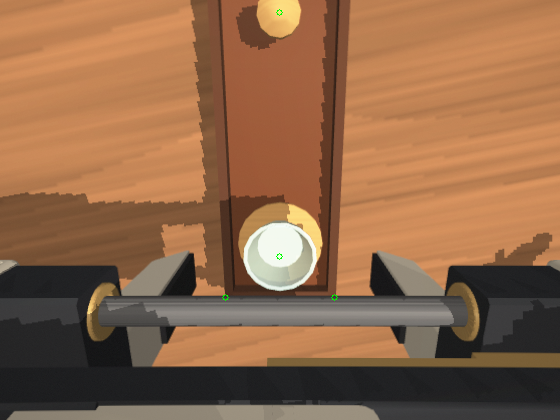

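The predicted points sit on the real tray: pin (279,12), cup (280,257), end corners (225,297) and (335,297). The fingers are clear on both sides, so I'll descend.

carry_out:
  plan:
    - {"tx": 1, "ty": -2, "tz": -20, "rx": 0, "ry": 0, "rz": 0}
    - {"tx": 0, "ty": 0, "tz": -17, "rx": 0, "ry": 0, "rz": 0}
    - {"tx": 0, "ty": 0, "tz": -10, "rx": 0, "ry": 0, "rz": 0}
    - {"tx": 0, "ty": 0, "tz": -10, "rx": 0, "ry": 0, "rz": 0}
    - {"tx": 0, "ty": 0, "tz": -10, "rx": 0, "ry": 0, "rz": 0}
    - {"tx": 0, "ty": 0, "tz": 0, "rx": 0, "ry": 0, "rz": 0}

```text
time: 2.7
tool_pos: [593.4, -4.0, 8.9]
tcp_rot: [-3.142, -0.002, 2.947]
contact_force: [0.4, -0.6, 0.1]
grip_width: 92.0
finger_force: 0.0
```

Run:
```python
import numpy as np
# arc R=130 in 12 steps of 3.75 deg (45 deg), from -11.2
a=np.radians(-11.2+3.75*np.arange(14));p=130*np.c_[np.cos(a),np.sin(a)];print(np.diff(p,axis=0).round(1).tolist(),np.radians(3.75))
```

```text
[[1.4, 8.4], [0.8, 8.5], [0.3, 8.5], [-0.3, 8.5], [-0.8, 8.5], [-1.4, 8.4], [-1.9, 8.3], [-2.5, 8.1], [-3.0, 8.0], [-3.5, 7.7], [-4.0, 7.5], [-4.5, 7.2], [-5.0, 6.9]] 0.06544984694978735
```

carry_out:
  plan:
    - {"tx": 1.4, "ty": 8.4, "tz": 0, "rx": 0, "ry": 0, "rz": 0.0655}
    - {"tx": 0.8, "ty": 8.5, "tz": 0, "rx": 0, "ry": 0, "rz": 0.0655}
    - {"tx": 0.3, "ty": 8.5, "tz": 0, "rx": 0, "ry": 0, "rz": 0.0655}
    - {"tx": -0.3, "ty": 8.5, "tz": 0, "rx": 0, "ry": 0, "rz": 0.0655}
    - {"tx": -0.8, "ty": 8.5, "tz": 0, "rx": 0, "ry": 0, "rz": 0.0655}
    - {"tx": -1.4, "ty": 8.4, "tz": 0, "rx": 0, "ry": 0, "rz": 0.0655}
    - {"tx": -1.9, "ty": 8.3, "tz": 0, "rx": 0, "ry": 0, "rz": 0.0655}
    - {"tx": -2.5, "ty": 8.1, "tz": 0, "rx": 0, "ry": 0, "rz": 0.0655}
    - {"tx": -3.0, "ty": 8.0, "tz": 0, "rx": 0, "ry": 0, "rz": 0.0655}
    - {"tx": -3.5, "ty": 7.7, "tz": 0, "rx": 0, "ry": 0, "rz": 0.0655}
    - {"tx": -4.0, "ty": 7.5, "tz": 0, "rx": 0, "ry": 0, "rz": 0.0655}
    - {"tx": 0, "ty": 0, "tz": 0, "rx": 0, "ry": 0, "rz": 0}

```text
time: 3.9
tool_pos: [579.1, 87.0, 10.3]
tcp_rot: [-3.141, 0.001, -2.614]
contact_force: [-0.5, 0.2, 0.2]
grip_width: 91.8
finger_force: 0.0
```

```bash
python3 -c "
from ov import *;ov('w3.png',27.5);a=snap('top','top2.png')
cv2.imwrite('pics/top2c.png',cv2.resize(a[110:250,200:350,::-1],(640,597),interpolation=cv2.INTER_CUBIC))"
```

```text
3.9 [579.08986766  86.9619357   10.30130778] [-3.14147794e+00  5.87995924e-04 -2.61430591e+00] [-0.4820723   0.22421775  0.24610505] [ 1.81127935e-02  6.94101575e-01  1.59018675e+00  2.46735682e-04
  8.56735024e-01 -2.08013178e+00]
[342. 365.]
[192. 360.]
[ 172. -140.]
[ 400. -127.]
[283. -52.]
[269. 316.]
```

View pics/w3.png

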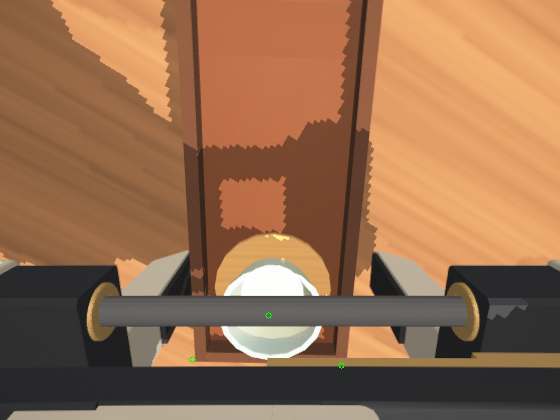

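The wrist picture shows the tray still between the fingers and lagging slightly, with its end at row 358. I'll push most of the rest, back off 3 mm, lift and measure.

carry_out:
  plan:
    - {"tx": -3.5, "ty": 5.8, "tz": 0, "rx": 0, "ry": 0, "rz": 0.0524}
    - {"tx": -3.9, "ty": 5.6, "tz": 0, "rx": 0, "ry": 0, "rz": 0.0524}
    - {"tx": -4.2, "ty": 5.3, "tz": 0, "rx": 0, "ry": 0, "rz": 0.0524}
    - {"tx": 0, "ty": 0, "tz": 0, "rx": 0, "ry": 0, "rz": 0}
    - {"tx": 2, "ty": -2.3, "tz": 0, "rx": 0, "ry": 0, "rz": 0}
    - {"tx": 0, "ty": 0, "tz": 0, "rx": 0, "ry": 0, "rz": 0}
    - {"tx": 0, "ty": 0, "tz": 20, "rx": 0, "ry": 0, "rz": 0}
    - {"tx": 0, "ty": 0, "tz": 30, "rx": 0, "ry": 0, "rz": 0}
    - {"tx": 0, "ty": 0, "tz": 40, "rx": 0, "ry": 0, "rz": 0}
    - {"tx": 0, "ty": 0, "tz": 40, "rx": 0, "ry": 0, "rz": 0}
    - {"tx": 0, "ty": 0, "tz": 0, "rx": 0, "ry": 0, "rz": 0}
    - {"tx": 0, "ty": 0, "tz": 0, "rx": 0, "ry": 0, "rz": 0}

```text
time: 5.2
tool_pos: [570.0, 100.4, 140.6]
tcp_rot: [-3.14, 0.002, -2.46]
contact_force: [-0.4, 0.2, -0.5]
grip_width: 91.8
finger_force: 0.0
```

```bash
python3 -c "
from ov import *;ov('w4.png',37.0)
a=snap('top','top3.png')"
```

```text
5.2 [569.99365923 100.38395015 140.6021582 ] [-3.14044821e+00  1.66879229e-03 -2.45980386e+00] [-0.39839788  0.16402762 -0.53764016] [ 4.18915489e-02  5.16217872e-01  1.49673705e+00  8.68584232e-05
  1.12661573e+00 -2.21072986e+00]
[323. 263.]
[235. 260.]
[233.  -6.]
[343.  -1.]
[287.  38.]
[280. 226.]
```

View pics/w4.png

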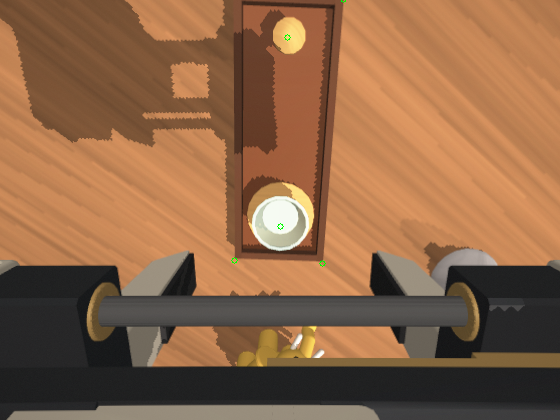

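The tray is now near 37°, with end corners at about (235,258) and (324,260). The elephant is partly hidden below, around (280,350). I'll rise and shift outward so that the wrist camera sees tray and elephant together.

carry_out:
  plan:
    - {"tx": 0, "ty": 0, "tz": 40, "rx": 0, "ry": 0, "rz": 0}
    - {"tx": 0, "ty": 0, "tz": 40, "rx": 0, "ry": 0, "rz": 0}
    - {"tx": 20, "ty": 16, "tz": 35, "rx": 0, "ry": 0, "rz": 0}
    - {"tx": 20, "ty": 16, "tz": 35, "rx": 0, "ry": 0, "rz": 0}
    - {"tx": 20, "ty": 16, "tz": 35, "rx": 0, "ry": 0, "rz": 0}
    - {"tx": 0, "ty": 0, "tz": 0, "rx": 0, "ry": 0, "rz": 0}
    - {"tx": 0, "ty": 0, "tz": 0, "rx": 0, "ry": 0, "rz": 0}
    - {"tx": 0, "ty": 0, "tz": 0, "rx": 0, "ry": 0, "rz": 0}

```text
time: 6.1
tool_pos: [628.5, 148.2, 321.9]
tcp_rot: [3.139, -0.005, -2.459]
contact_force: [0.0, -0.5, -0.1]
grip_width: 91.6
finger_force: 0.0
```

Run:
```python
from h import *
import json
o=bot.get_obs();m=bot.camera_model('wrist');a=snap('wrist','w5.png')
print(o['time'],o['tool_pos'])
json.dump({k:np.array(v).tolist() for k,v in m.items()},open('m5.json','w'))
cv2.imwrite('pics/w5b.png',cv2.resize(a[:,:,::-1],(800,600),interpolation=cv2.INTER_CUBIC))
```

```text
6.1 [628.52292013 148.20463962 321.87996511]
```

View pics/w5b.png

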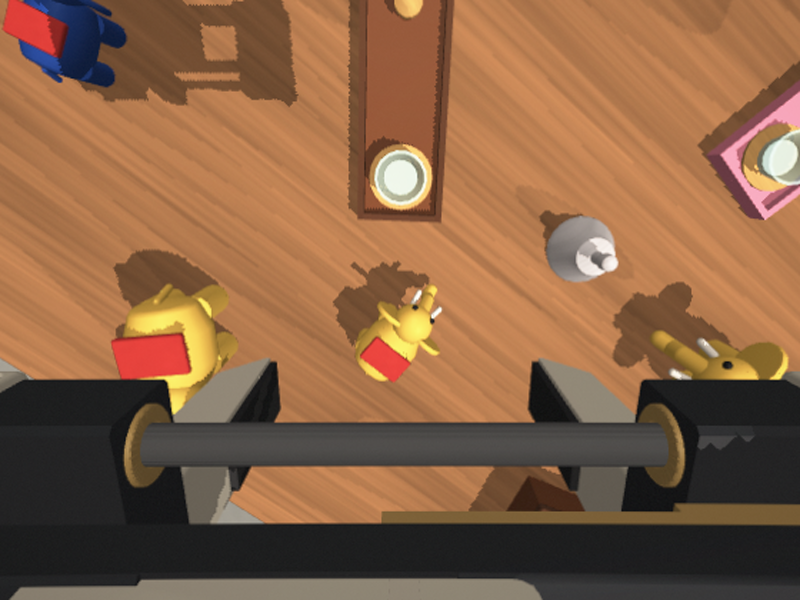

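In this picture the pin cap is at (408,6), the cup rim at (401,177) and the tray's end corners at (357,218) and (441,221). The small elephant runs from its trunk tip (430,289) to its rear (366,377), with the saddle at (385,359).

Run:
```python
from h import *
import json
m=json.load(open('m5.json'))
W=lambda u,v,z:px2w('',[[(u+.5)*.7-.5,(v+.5)*.7-.5]],z,m)[0].round(1)
pin0=np.array([466.3,21.1,0])
b=lambda p,pin:np.degrees(np.arctan2(p[1]-pin[1],p[0]-pin[0])).round(2)
pin=W(408,6,38);print('pin',pin)
cup=W(401,177,39);c1,c2=W(357,218,22),W(441,221,22);e=(c1+c2)/2
print('cup',cup,b(cup,pin),b(cup,pin0));print('end',c1,c2,np.linalg.norm(c1-c2),b(e,pin),b(e,pin0))
for p,q in (((358,20),(357,218)),((449,20),(441,221))):
    print('side',b(W(*q,22),W(*p,22)))
for z1,z2 in((35,15),(42,25),(48,35)):
    r,t=W(368,377,z1),W(430,289,z2);M=(r+t)/2;print('ele',r,t,M,b(M,pin),b(M,pin0))
print('saddle',W(385,359,66),W(385,359,70))
```

```text
pin [468.4  23.6  38. ]
cup [576.7 104.   39. ] 36.59 36.9
end [632.9  95.4  22. ] [584.3 159.7  22. ] 80.6005583107214 36.55 36.8
side 37.19
side 38.14
ele [752.  202.6  35. ] [643.7 196.2  15. ] [697.85 199.4   25.  ] 37.46 37.6
ele [749.1 201.   42. ] [642.1 194.2  25. ] [695.6 197.6  33.5] 37.45 37.59
ele [746.7 199.6  48. ] [640.5 192.1  35. ] [693.6  195.85  41.5 ] 37.41 37.55
saddle [714.6 196.5  66. ] [713.2 195.6  70. ]
```

The elephant's bearing is 37.5° and the tray stands at about 36.7°, so I'll go back and nudge it +0.8°.

carry_out:
  plan:
    - {"tx": -20, "ty": -16, "tz": -35, "rx": 0, "ry": 0, "rz": 0}
    - {"tx": -20, "ty": -16, "tz": -35, "rx": 0, "ry": 0, "rz": 0}
    - {"tx": -20, "ty": -16, "tz": -35, "rx": 0, "ry": 0, "rz": 0}
    - {"tx": 0, "ty": 0, "tz": -40, "rx": 0, "ry": 0, "rz": 0}
    - {"tx": 0, "ty": 0, "tz": -40, "rx": 0, "ry": 0, "rz": 0}
    - {"tx": 0, "ty": 0, "tz": -40, "rx": 0, "ry": 0, "rz": 0}
    - {"tx": 0, "ty": 0, "tz": -40, "rx": 0, "ry": 0, "rz": 0}
    - {"tx": 0, "ty": 0, "tz": 0, "rx": 0, "ry": 0, "rz": 0}
    - {"tx": 0, "ty": 0, "tz": -20, "rx": 0, "ry": 0, "rz": 0}
    - {"tx": 0, "ty": 0, "tz": -15, "rx": 0, "ry": 0, "rz": 0}
    - {"tx": 0, "ty": 0, "tz": -15, "rx": 0, "ry": 0, "rz": 0}
    - {"tx": 0, "ty": 0, "tz": 0, "rx": 0, "ry": 0, "rz": 0}

```text
time: 7.35
tool_pos: [568.5, 100.3, 9.6]
tcp_rot: [3.14, -0.002, -2.459]
contact_force: [0.3, 0.5, 0.4]
grip_width: 91.7
finger_force: 0.0
```

carry_out:
  plan:
    - {"tx": -2, "ty": 2.3, "tz": 0, "rx": 0, "ry": 0, "rz": 0}
    - {"tx": -1.2, "ty": 1.5, "tz": 0, "rx": 0, "ry": 0, "rz": 0.015}
    - {"tx": 0, "ty": 0, "tz": 0, "rx": 0, "ry": 0, "rz": 0}
    - {"tx": 0, "ty": 0, "tz": 0, "rx": 0, "ry": 0, "rz": 0}
    - {"tx": 2, "ty": -2.3, "tz": 0, "rx": 0, "ry": 0, "rz": 0}
    - {"tx": 0, "ty": 0, "tz": 0, "rx": 0, "ry": 0, "rz": 0}
    - {"tx": 0, "ty": 0, "tz": 25, "rx": 0, "ry": 0, "rz": 0}
    - {"tx": 0, "ty": 0, "tz": 40, "rx": 0, "ry": 0, "rz": 0}
    - {"tx": 0, "ty": 0, "tz": 45, "rx": 0, "ry": 0, "rz": 0}
    - {"tx": 0, "ty": 0, "tz": 50, "rx": 0, "ry": 0, "rz": 0}
    - {"tx": 0, "ty": 0, "tz": 50, "rx": 0, "ry": 0, "rz": 0}
    - {"tx": 0, "ty": 0, "tz": 0, "rx": 0, "ry": 0, "rz": 0}

```text
time: 8.55
tool_pos: [571.6, 102.4, 227.5]
tcp_rot: [-3.133, 0.011, -2.444]
contact_force: [0.8, 0.7, -0.4]
grip_width: 91.5
finger_force: 0.0
```

carry_out:
  plan:
    - {"tx": 20, "ty": 16, "tz": 35, "rx": 0, "ry": 0, "rz": 0}
    - {"tx": 20, "ty": 16, "tz": 35, "rx": 0, "ry": 0, "rz": 0}
    - {"tx": 20, "ty": 16, "tz": 35, "rx": 0, "ry": 0, "rz": 0}
    - {"tx": 0, "ty": 0, "tz": 0, "rx": 0, "ry": 0, "rz": 0}
    - {"tx": 0, "ty": 0, "tz": 0, "rx": 0, "ry": 0, "rz": 0}
    - {"tx": 0, "ty": 0, "tz": 0, "rx": 0, "ry": 0, "rz": 0}

```text
time: 9.15
tool_pos: [627.3, 149.7, 322.7]
tcp_rot: [3.139, -0.003, -2.444]
contact_force: [-0.4, 0.8, -0.9]
grip_width: 91.5
finger_force: 0.0
```

Run:
```python
from h import *
import json
o=bot.get_obs();m=bot.camera_model('wrist');a=snap('wrist','w6.png')
print(o['time'],o['tool_pos'])
json.dump({k:np.array(v).tolist() for k,v in m.items()},open('m6.json','w'))
cv2.imwrite('pics/w6b.png',cv2.resize(a[:,:,::-1],(800,600),interpolation=cv2.INTER_CUBIC))
```

```text
9.15 [627.34960274 149.7275459  322.65039146]
```

View pics/w6b.png

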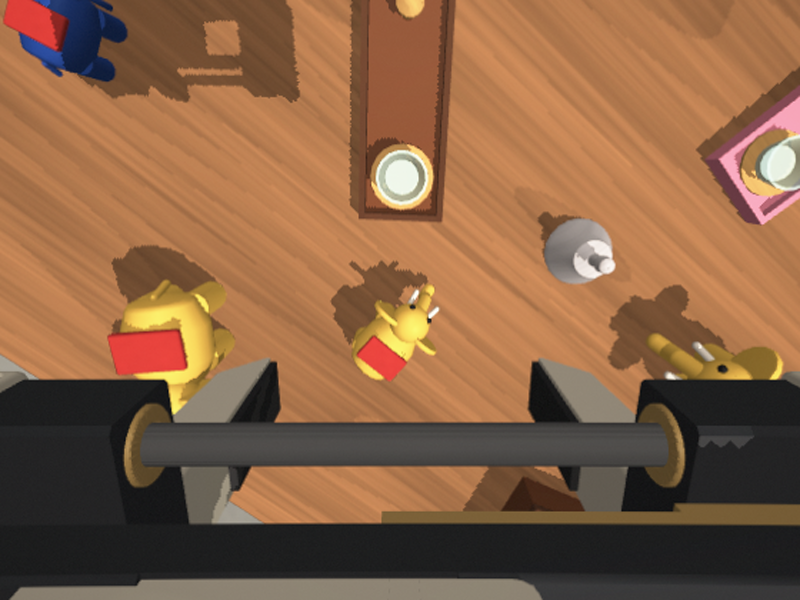

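The pin is now at (410,5), the cup at (402,177), the end corners at (358,218) and (441,221), and the elephant from (428,288) to (366,377). All the figures are standing in their places.

Run:
```python
from h import *
import json
m=json.load(open('m6.json'))
W=lambda u,v,z:px2w('',[[(u+.5)*.7-.5,(v+.5)*.7-.5]],z,m)[0]
b=lambda p,q:np.degrees(np.arctan2(p[1]-q[1],p[0]-q[0])).round(2)
pin=W(410,5,38);e=(W(358,218,22)+W(441,221,22))/2;M=(W(366,377,42)+W(428,288,25))/2
print('cup',b(W(402,177,39),pin),'end',b(e,pin),'ele',b(M,pin))
if abs(b(e,pin)-b(M,pin))<1.2: print(bot.close_job())
```

```text
cup 37.18 end 37.03 ele 37.58
the job is handed in; nothing more can be done
None
```

I swung the teak tray round its pin until its cup end pointed at the small yellow elephant, within about half a degree by my last measurement. Both elephants and the bell are still standing where they were, and the job is handed in.

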